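# Load the gear cassette in colour order

### The arm

A 6-joint arm with a two-finger parallel gripper is mounted at the origin on the work surface. World frame = base frame: x ahead of the robot, y to its left, z up, the work surface at z = 0. Lengths are in m, angles in rad, forces in N, time in s.
With the tool pointing down it reaches from about 0.35 to 0.875 m from the base axis. Payload 4.2 kg.
Tool frame: the origin (TCP) lies at the centre of the arm's flange, where the gripper is bolted on; the fingertips stand 173 mm ahead of it and the grasp point (between the pads) lies 155 mm ahead of it; z points along the fingers, y is the direction in which the jaws open and shut (so a half turn about z gives the same grasp; the last joint's range is limited). The gripper opens to 85 mm and grips with 20 to 120 N. Pads are 22 mm wide; open, the fingers measure 114 mm over their backs; the gripper's body (76 mm by 85 mm) begins 54 mm behind the grasp point. The pads swing forward as they close: fully open they stand 13 mm farther back than shut.
Start: joints at [1.577, 0.385, 0.008, 0, -1.194, -0.259], TCP at [0.156, 0.605, 0.405] pointing down, gripper open.
Joint ranges: [-3.14, 3.14], [-1.21, 2.06], [-1.07, 1.41], [-3.16, 2.05], [-2.99, -0.16], [-3.1, 3.1]. Speed limits (rad/s): [2.79, 2.79, 3.14, 3.14, 3.14, 3.14].

### API

Orientations are given as a rotation vector (axis times angle).
In Python, from cell import bot, vision gives the robot as it stands.
- The arm moves only by the tool move_arm, never from a script. Its argument "deltas" is a list of rows, each an object of numbers: "dx", "dy", "dz": the shift along the tool's x, y, z in m; "ax", "ay", "az": the turn, a rotation vector about the tool's x, y, z in rad; "claw": the opening in per cent of the stroke, from 0 (shut) to 100 (fully open). A call has 1 to 20 rows; each row is the pose to reach, as a shift and turn from the pose commanded when the call began, along the tool's axes at that moment; what a row does not reach only later rows make up. A row lasts 1/10 s, in which the tool goes at most 50 mm and 8.59 degrees, less where a joint would pass 70% of its speed; a pose out of reach is approached as far as the arm can. A call with a gripper value outside its range is refused whole. The fingers move at their own pace and stop on an object; the grip force is fixed at half the most. Time passes only in rows, so rows that repeat a pose let the fingers close. It gives the time, the measured TCP pose, the force and the opening at its end, in the units of the state.
- bot.read_state(): the state, without advancing time (a new reading comes with each control period).
- vision.capture(name): name is "scene" or "side" or "wrist"; returns (picture, depth): 420x560x3 uint8, red, green, blue; 420x560 float32, m along the optical axis (not along the pixel's ray), 0 where there is no reading.
- vision.camera_params(name): a dict with "intrinsics" (3x3 intrinsics, pixels), "rvec" (rotation vector, rad) and "tvec" (3), from world to camera coordinates, as OpenCV has them. Camera axes: x right, y down, z forward; pixel columns grow to the right and rows downward; lengths in m; the calibration is good to about 2 mm. A picture is of the moment at which its call begins: read the wrist's pose just before it. camera_params takes no time and is no camera call; for the wrist camera it gives the pose at the moment of the call.
- bot.hand_in(): hands the job in, once; it reports no verdict.
The state is a dict: "time": time; "joint_positions": joint angles; "joint_vel": joint speeds; "joint_torque": joint torques, N m; "position": TCP position; "ee_rot": TCP orientation; "contact_force": force on the tool from outside, world axes, zero at the start; "moment": the same for the moment, N m; "grip_width": finger opening in m.
Only numpy, scipy, OpenCV 4.12 (cv2) and the standard library are available. Lean on these libraries where they do the work, as an engineer would, in place of code of your own. Each camera call takes 0.05 s, during which the arm holds its last target. There are 200 camera calls.

### The job

Slide the three gears flat into the cassette, each fully home against the rear stops in the slot of its own colour: red bottom, yellow middle, blue top, and let go of them. One gear sits flush in the nest: lift the orange knob of the knockout rod to push it out. Do not drop a gear on the bench, and do not shift or upset the other things lying about.

Things in the scene. Friction and masses are not known exactly. Their poses are not given: they have to be found in the camera images.
- cassette: White cassette bolted down, base 76 x 95 mm, 95 mm high, for three gears lying flat one above the other. Origin: centre of its underside; gears slide in along its +x through the open front (-x side), z up. Side walls: outer faces y = +-44.5, x from -33 to +37 mm. Each has three horizontal grooves 11 mm high, 24 mm pitch; groove floors at heights 30 (red), 54 (yellow), 78 mm (blue).
- slot_red (a point): Home of the gear with the red ring, in the bottom slot of the cassette: where the centre of its underside lies when resting on the groove floors against the rear stops. Axes as the cassette. Gears have 69 mm between the groove bottoms; ledges leave a channel 38 mm wide between them, open at front, top and rear, down to the 6 mm base.
- slot_yellow (a point): Home of the gear with the yellow ring, in the middle slot of the cassette: where the centre of its underside lies when resting on the groove floors against the rear stops. Axes as the cassette. Fingers before and behind a gear can pass along the open channel from above; a gear in a higher slot closes it.
- slot_blue (a point): Home of the gear with the blue ring, in the top slot of the cassette: where the centre of its underside lies when resting on the groove floors against the rear stops. Axes as the cassette. The rear stops stand more than 21 mm either side of the middle plane. Coloured patches mark the grooves.
- gear_red: Black toothed gear, red ring on top: disc 64 mm in diameter, 6 mm thick, with a brass boss 14 mm wide and 2 mm high on top; about 45 g. Origin: centre of its underside; z up, its yaw does not matter. It starts either on one of the two mandrels, its underside 50 mm above the table, or sunk in the pocket of the nest, its upper face flush with the nest's top.
- gear_yellow: Black toothed gear, yellow ring on top: disc 64 mm in diameter, 6 mm thick, with a brass boss 14 mm wide and 2 mm high on top; about 45 g. Origin: centre of its underside; z up, its yaw does not matter. It starts either on one of the two mandrels, its underside 50 mm above the table, or sunk in the pocket of the nest, its upper face flush with the nest's top.
- gear_blue: Black toothed gear, blue ring on top: disc 64 mm in diameter, 6 mm thick, with a brass boss 14 mm wide and 2 mm high on top; about 45 g. Origin: centre of its underside; z up, its yaw does not matter. It starts either on one of the two mandrels, its underside 50 mm above the table, or sunk in the pocket of the nest, its upper face flush with the nest's top.
- nest: Assembly nest, bolted down: metal block 90 x 90 mm, top at height 56 mm, with a round pocket 66 mm wide and 6 mm deep in its top, in which one of the gears lies flush, so that its rim cannot be gripped. Origin: centre of the underside, on the axis of the pocket. The knockout handle stands on its own +x side.
- knockout (a joint): Height (m) of the knockout rod: 0 down (its 31 mm wide head lies just below the pocket floor), 0.030 fully up. Lifting the rod pushes the gear up out of the pocket by as much (less 0.5 mm). A stiff slide: it takes about 8 to 9 N to lift and stays where it is left, with the gear resting on its head.
- knob (a point): Middle of the orange knob by which the knockout rod is lifted: upright cylinder 20 mm in diameter and 28 mm high, its middle 67 mm above the table when the rod is down, 84 mm from the nest's axis on the nest's +x side (the block ends 45 mm from the axis); joined rigidly to the rod by an arm under the block.
- mandrel_a: Fixed steel stand with a foot 38 mm, a stem 10 mm and a flat head 32 mm in diameter, 50 mm high; a gear may lie centred on it. Origin: centre of its underside.
- mandrel_b: Fixed steel stand with a foot 38 mm, a stem 10 mm and a flat head 32 mm in diameter, 50 mm high; a gear may lie centred on it. Origin: centre of its underside.
- glue: Upright dispenser bottle, 34 mm in diameter, 110 mm high. Bystander, not to be disturbed. Origin: centre of its underside.
- grease: Jar, 52 mm in diameter, 50 mm high. Bystander, not to be disturbed. Origin: centre of its underside.
- shaft: Upright steel shaft 6 mm thick on a foot 32 mm in diameter, 90 mm high, easily knocked over. Bystander, not to be disturbed. Origin: centre of its underside.
- driver: Screwdriver, 150 mm long along its own x, lying on the bench. Bystander, not to be disturbed. Origin: at its middle, on the underside.
- spanner: Spanner, 130 mm long along its own x, lying on the bench. Bystander, not to be disturbed. Origin: at its middle, on the underside.
- tray: Blue open tray, 60 x 90 mm, 22 mm high. Bystander, not to be disturbed. Origin: centre of its underside.
- cup: Green cup, 60 mm in diameter, 70 mm high. Bystander, not to be disturbed. Origin: centre of its underside.
Not all that is in view belongs to the job. What is shaped like the nest but turquoise is not meant.

How it is judged:
At the end, for the whole second after the job is handed in: Each gear lies at rest in the slot of its own colour (red bottom, yellow middle, blue top): its centre within 6 mm sideways and 3 mm in height of the slot's home point, tilted less than 0.08 rad. The knockout rod may be left up or down (horizontal distance between gear_red and slot_red below 0.006 m and z of gear_red in the frame of slot_red between -0.003 and 0.003 m and angle between each of gear_red, gear_yellow, gear_blue's own z axis and vertical below 0.08 rad and linear speed of each of gear_red, gear_yellow, gear_blue below 0.01 m/s and horizontal distance between gear_yellow and slot_yellow below 0.006 m and z of gear_yellow in the frame of slot_yellow between -0.003 and 0.003 m and horizontal distance between gear_blue and slot_blue below 0.006 m and z of gear_blue in the frame of slot_blue between -0.003 and 0.003 m); the robot touches nothing.
It fails at once if a gear is dropped to the bench (height (world z) of any of gear_red, gear_yellow, gear_blue below 0.02 m).
It fails at once if a bystander is shifted more than 20 mm (distance of any of glue, grease, shaft, driver, spanner, tray, cup from where it was at the start of the episode above 0.02 m).
It fails at once if an upright bystander is upset (angle between any of glue, grease, shaft, cup's own z axis and vertical above 0.4 rad).
It also fails if it takes over 72 s, if anything falls off the work surface, if the arm or the gripper's body presses on something with over 40 N, if the wrist force passes 120 N, or if a joint passes its speed limit or range.

## Working session

There is one attempt and no reset: what is moved stays moved. The work goes in short steps, Python scripts to look and compute and a tool call to move; the robot and the scene stay as the last step left them, time stands still between calls to the robot, and variables do not carry over. Pictures are saved under pics/ and viewed, about 8 in all and at most 12, crops included, and the job is handed in when it is done.

Besides the shell and the picture viewer there is one more tool, called after ">>>" as name(argument=value, ...), one argument or row to a line, values as JSON. move_arm: Moves the arm, as the interface text tells. Its arguments: {"type":"object","properties":{"deltas":{"type":"array","items":{"type":"object","properties":{"dx":{"type":"number"},"dy":{"type":"number"},"dz":{"type":"number"},"ax":{"type":"number"},"ay":{"type":"number"},"az":{"type":"number"},"claw":{"type":"number"}}}}},"required":["deltas"]}

```bash
ls; mkdir -p pics
cat > h.py <<'E'
import numpy as np, cv2
from cell import bot, vision
def cam(n):
    p=vision.camera_params(n); K=np.array(p["intrinsics"]); R=cv2.Rodrigues(np.array(p["rvec"],float))[0]; t=np.array(p["tvec"],float).ravel(); return K,R,t
def cloud(n):
    K,R,t=cam(n); im,d=vision.capture(n)
    v,u=np.mgrid[:d.shape[0],:d.shape[1]]
    P=np.stack([(u-K[0,2])/K[0,0]*d,(v-K[1,2])/K[1,1]*d,d],-1)
    W=(P-t)@R; W[d==0]=np.nan
    return im,d,W
def save(im,f): cv2.imwrite('pics/'+f,cv2.cvtColor(im,cv2.COLOR_RGB2BGR))
E
python3 - <<'E'
from h import *
s=bot.read_state(); print({k:np.round(v,3) for k,v in s.items()})
ims=[]
for n in ["scene","side"]:
    im,d,W=cloud(n); ims.append(im); np.savez(n+'.npz',im=im,d=d,W=W)
    K,R,t=cam(n); print(n,K[0,0],-R.T@t,R[2])
    save(im,n+'.png')
E
```

```text
pics
{'time': np.float64(0.0), 'joint_positions': array([ 1.577e+00,  3.860e-01,  7.000e-03, -1.000e-03, -1.194e+00,
       -2.590e-01]), 'joint_vel': array([-0.001,  0.   ,  0.   ,  0.001, -0.001,  0.001]), 'joint_torque': array([-0.0000e+00, -3.9228e+01,  1.8840e+01,  4.1860e+00, -5.0000e-03,
        0.0000e+00]), 'position': array([0.156, 0.605, 0.404]), 'ee_rot': array([ 3.114, -0.396, -0.   ]), 'contact_force': array([-0.355, -0.338,  0.441]), 'moment': array([ 0.022, -0.041, -0.022]), 'grip_width': np.float64(0.086)}
scene 517.1682384476443 [ 1.04360966 -0.89636493  1.12363573] [-0.34880078  0.61589436 -0.70640792]
side 506.20745251130916 [ 0.21522705 -0.9084862   0.68591701] [ 0.30890724  0.79522817 -0.52171686]
```

View pics/scene.png

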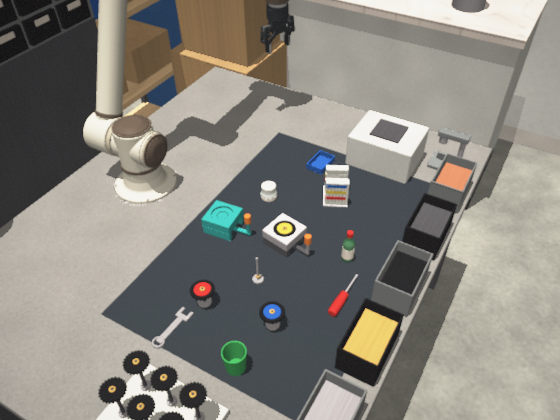

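View pics/side.png

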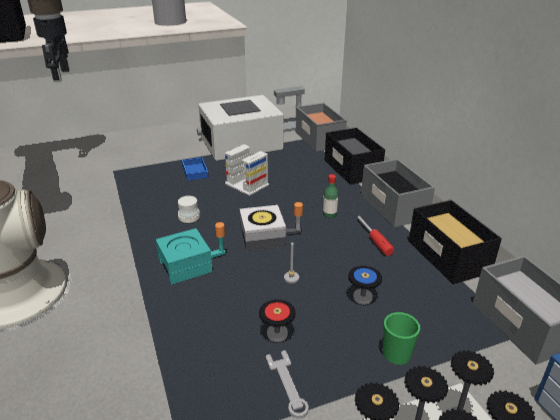

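The scene shows red at (203,290) and blue at (272,312), both on mandrels. Yellow is in the nest at (285,230), its knob at (308,240). The cassette is at (336,187) with its patched front facing the cameras.

Run:
```python
from h import *
P=[];C=[]
for n in ["scene","side"]:
    z=np.load(n+'.npz'); W=z['W'].reshape(-1,3); c=z['im'].reshape(-1,3).astype(int); ok=~np.isnan(W[:,0])
    W=W[ok];c=c[ok]; m=(W[:,0]>0.1)&(W[:,0]<1.1)&(abs(W[:,1])<.7)&(W[:,2]>-.01)&(W[:,2]<.2); W=W[m];c=c[m]
    P.append(W);C.append(c)
    r,g,b=c.T; z=W[:,2]
    def rep(nm,m):
        Q=W[m]
        if len(Q): print(n,nm,len(Q),'med',np.median(Q,0).round(4),'mid',((np.percentile(Q,2,axis=0)+np.percentile(Q,98,axis=0))/2).round(4), 'ext',np.ptp(Q,axis=0).round(3))
    g1=(z>.045)&(z<.066)
    rep('red',(r>150)&(g<80)&(b<80)&g1&(W[:,0]<.7))
    rep('blue',(b>130)&(r<80)&(g<130)&g1&(W[:,0]>.4)&(W[:,1]<.1))
    rep('yel',(r>150)&(g>130)&(b<100)&g1)
    rep('orange',(r>150)&(g>60)&(g<150)&(b<80)&(z>.05)&(z<.09))
    rep('green',(g>90)&(r<70)&(b<90)&(z>.03)&(z<.08))
P=np.vstack(P);C=np.vstack(C); o=np.argsort(P[:,2]);P=P[o];C=C[o]
# ortho: right=-y, up=+x ; 1mm/px... x .25..0.95, y -.35...45
S=800
im=np.zeros((600,800,3),np.uint8)
u=((.45-P[:,1])*S).astype(int); v=((.95-P[:,0])*S).astype(int)
for du in (0,1):
  for dv in (0,1):
    a=u+du;b=v+dv;k=(a>=0)&(a<800)&(b>=0)&(b<600); im[b[k],a[k]]=C[k]
for i in range(10):
    cv2.putText(im,f'{.45-.1*i:.2f}',(i*80,10),0,.35,(255,255,255));cv2.line(im,(i*80,0),(i*80,600),(70,70,70))
    cv2.putText(im,f'{.95-.1*i:.2f}',(0,i*80+10),0,.35,(255,255,255));cv2.line(im,(0,i*80),(800,i*80),(70,70,70))
save(im,'ortho.png')
```

```text
scene red 162 med [ 0.4514 -0.2958  0.0587] mid [ 0.4512 -0.2953  0.058 ] ext [0.046 0.047 0.011]
scene blue 179 med [ 0.6443 -0.2686  0.0584] mid [ 0.6436 -0.2675  0.0585] ext [0.043 0.048 0.012]
scene yel 233 med [ 0.5445 -0.0093  0.0598] mid [ 0.6851 -0.0396  0.0594] ext [0.481 0.761 0.015]
scene orange 264 med [ 0.4578 -0.2824  0.0603] mid [ 0.6621 -0.0503  0.0714] ext [0.515 0.535 0.036]
scene green 420 med [ 0.6238 -0.4027  0.0503] mid [ 0.5526 -0.2086  0.0516] ext [0.355 0.478 0.05 ]
side red 304 med [ 0.452  -0.2973  0.0559] mid [ 0.4533 -0.2961  0.0559] ext [0.044 0.048 0.006]
side blue 235 med [ 0.6446 -0.2688  0.0559] mid [ 0.6456 -0.2672  0.0558] ext [0.044 0.049 0.007]
side yel 179 med [ 0.8712 -0.1672  0.0577] mid [ 0.6917 -0.0476  0.0595] ext [0.487 0.52  0.013]
side orange 423 med [ 0.4541 -0.2866  0.0567] mid [ 0.5174 -0.1063  0.067 ] ext [0.518 0.53  0.029]
side green 935 med [ 0.6336 -0.4068  0.0529] mid [ 0.6609 -0.2128  0.0521] ext [0.436 0.477 0.049]
```

View pics/ortho.png

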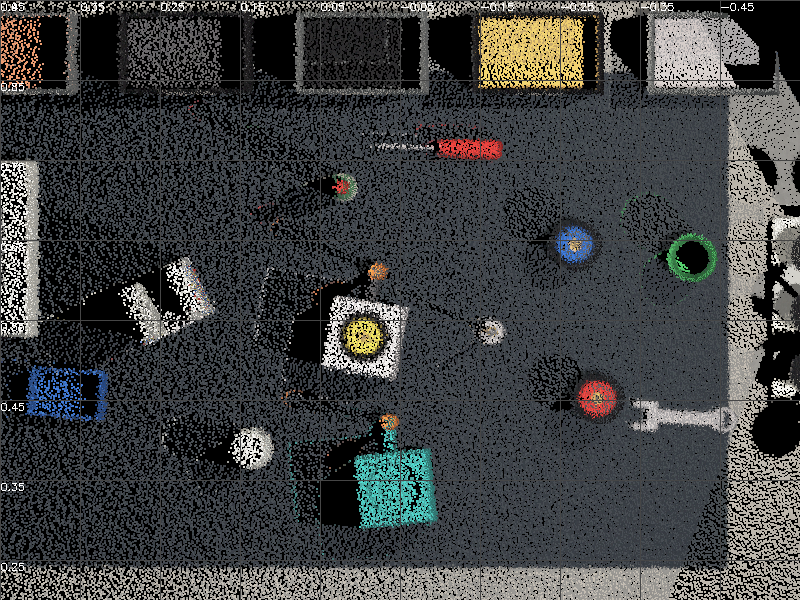

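Run:
```python
from h import *
z=np.load('side.npz');z2=np.load('scene.npz')
a=cv2.resize(z['im'][140:195,215:280],None,fx=6,fy=6,interpolation=cv2.INTER_CUBIC);b=cv2.resize(z2['im'][160:215,310:375],None,fx=6,fy=6,interpolation=cv2.INTER_CUBIC)
save(np.hstack([a,b]),'cas.png')
def pts(n,lo,hi,x0,x1,y0,y1):
    z=np.load(n+'.npz');W=z['W'].reshape(-1,3);c=z['im'].reshape(-1,3).astype(int)
    m=(W[:,2]>lo)&(W[:,2]<hi)&(W[:,0]>x0)&(W[:,0]<x1)&(W[:,1]>y0)&(W[:,1]<y1); return W[m],c[m]
for n in ['scene','side']:
    W,c=pts(n,.088,.105,.5,.66,.15,.33); print(n,len(W),'casz',np.median(W[:,2]).round(4),cv2.minAreaRect(W[:,:2].astype(np.float32)*1000))
    for nm,bx in [('castop L',(.5,.66,.25,.33)),('castop R',(.5,.66,.15,.25))]:
        W,c=pts(n,.090,.105,*bx)
        if len(W)>5: print('  ',nm,len(W),cv2.minAreaRect(W[:,:2].astype(np.float32)*1000))
    W,c=pts(n,.05,.062,.46,.60,-.08,.07); print(n,'nest',np.median(W[:,2]).round(4),cv2.minAreaRect(W[:,:2].astype(np.float32)*1000))
    k=(c[:,0]>150)&(c[:,1]>120)&(c[:,2]<110); Y=W[k]; print('  yel',len(Y),cv2.minEnclosingCircle(Y[:,:2].astype(np.float32)*1000))
    W,c=pts(n,.055,.09,.57,.66,-.06,.02); k=(c[:,0]>c[:,2]+60); Y=W[k]; print('  knob',len(Y),np.median(Y,0).round(4),Y.max(0).round(4),Y.min(0).round(4)); T=Y[Y[:,2]>.078]; print('  top',len(T),T.mean(0).round(4))
    for nm,bx in [('shaft',(.02,.1,.48,.6,-.23,-.1)),('glue',(.09,.12,.6,.8,-.0,.06)),('grease',(.045,.06,.3,.48,.05,.25)),('tealtop',(.05,.062,.28,.45,-.12,.05)),('cup',(.06,.08,.55,.75,-.5,-.33))]:
        W,c=pts(n,*bx); print('  ',nm,len(W),((W.max(0)+W.min(0))/2).round(3) if len(W) else '')
```

```text
scene 324 casz 0.0968 ((573.205078125, 244.3572998046875), (69.69831085205078, 99.63666534423828), 26.466856002807617)
   castop L 135 ((558.218505859375, 273.0827331542969), (69.6262435913086, 33.26536178588867), 22.890779495239258)
   castop R 173 ((581.040283203125, 230.73318481445312), (69.57879638671875, 68.515625), 23.528932571411133)
scene nest 0.058 ((527.5089721679688, -4.469989776611328), (96.9113998413086, 95.29312896728516), 77.9139404296875)
  yel 130 ((530.207763671875, -3.304947853088379), 24.39854621887207)
  knob 68 [ 0.6127 -0.0232  0.0775] [ 0.6211 -0.0109  0.0868] [ 0.6016 -0.0344  0.0558]
  top 33 [ 0.6109 -0.0199  0.0828]
   shaft 45 [ 0.535 -0.163  0.058]
   glue 53 [0.716 0.025 0.103]
   grease 136 [0.39  0.138 0.052]
   tealtop 694 [ 0.36  -0.041  0.056]
   cup 226 [ 0.628 -0.414  0.068]
side 323 casz 0.0935 ((575.5155639648438, 242.78953552246094), (73.0400161743164, 94.12193298339844), 27.204795837402344)
   castop L 132 ((561.900634765625, 268.62115478515625), (72.79824829101562, 34.28083038330078), 25.854703903198242)
   castop R 159 ((581.5418090820312, 232.4697265625), (72.72836303710938, 70.81098175048828), 24.85662269592285)
side nest 0.055 ((529.722412109375, -5.9521026611328125), (96.09288787841797, 90.73465728759766), 79.91281127929688)
  yel 169 ((531.162109375, -2.140167236328125), 24.023229598999023)
  knob 105 [ 0.6096 -0.0264  0.0737] [ 0.6227 -0.0105  0.0826] [ 0.6014 -0.0327  0.0554]
  top 40 [ 0.6117 -0.0225  0.0798]
   shaft 86 [ 0.536 -0.166  0.056]
   glue 67 [0.717 0.024 0.1  ]
   grease 173 [0.39  0.136 0.049]
   tealtop 1017 [ 0.362 -0.044  0.056]
   cup 423 [ 0.63  -0.415  0.066]
```

View pics/cas.png

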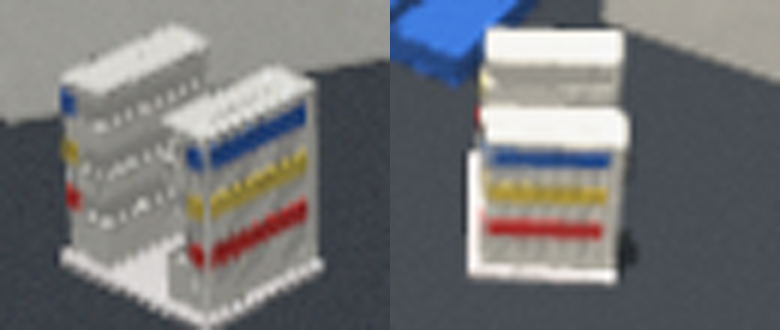

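Front (-x) of the cassette faces the robot, with yaw about +26°. The coloured end patches are on the left end of the walls in the side view. Before moving I'll check the wrist camera's mounting.

```bash
cat >> h.py <<'E'
def pose():
    s=bot.read_state(); return s,np.array(s['position']),cv2.Rodrigues(np.array(s['ee_rot'],float))[0]
def go(p,jaw_deg=None):
    "tool-frame shift to world point p, and az to bring the jaw axis to world angle jaw_deg, levelled"
    s,q,R=pose(); print('t',round(s['time'],2),'pos',q.round(4),'w',round(s['grip_width'],4),'F',np.round(s['contact_force'],1))
    print('d',(R.T@(np.array(p)-q)).round(4), end=' ')
    if jaw_deg is None: print(); return
    best=None
    for k in (0,180):
        a=np.deg2rad(jaw_deg+k); y=np.array([np.cos(a),np.sin(a),0]); z=np.array([0,0,-1.]); T=np.stack([np.cross(y,z),y,z],1)
        r=cv2.Rodrigues(R.T@T)[0].ravel()
        if best is None or np.linalg.norm(r)<np.linalg.norm(best): best=r
    print('a',best.round(4))
E
python3 - <<'E'
from h import *
s,q,R=pose(); K,Rc,t=cam('wrist'); print(K.round(1), (R.T@(-Rc.T@t-q)).round(4)); print((Rc@R).round(3))
go([.545,.23,.405],26)
E
```

```text
[[298.4   0.  281.9]
 [  0.  298.4 211.1]
 [  0.    0.    1. ]] [ 0.0782 -0.0003  0.0314]
[[-0.     1.    -0.001]
 [-0.954 -0.001 -0.301]
 [-0.301  0.001  0.954]]
t 0.1 pos [0.1562 0.605  0.4037] w 0.0854 F [0.5 0.9 0.5]
d [ 0.4702  0.2657 -0.0007] a [ 0.0018 -0.001   0.864 ]
```

>>> move_arm(
  deltas=[
    {"dx":0.47,"dy":0.266,"dz":0,"az":0.864},
    {"dx":0.47,"dy":0.266,"dz":0,"az":0.864},
    {"dx":0.47,"dy":0.266,"dz":0,"az":0.864},
    {"dx":0.47,"dy":0.266,"dz":0,"az":0.864},
    {"dx":0.47,"dy":0.266,"dz":0,"az":0.864},
    {"dx":0.47,"dy":0.266,"dz":0,"az":0.864},
    {"dx":0.47,"dy":0.266,"dz":0,"az":0.864},
    {"dx":0.47,"dy":0.266,"dz":0,"az":0.864},
    {"dx":0.47,"dy":0.266,"dz":0,"az":0.864},
    {"dx":0.47,"dy":0.266,"dz":0,"az":0.864},
    {"dx":0.47,"dy":0.266,"dz":0,"az":0.864},
    {"dx":0.47,"dy":0.266,"dz":0,"az":0.864},
    {"dx":0.47,"dy":0.266,"dz":0,"az":0.864},
    {"dx":0.47,"dy":0.266,"dz":0,"az":0.864},
    {"dx":0.47,"dy":0.266,"dz":0,"az":0.864},
  ],
)

```text
invalid input
```

Run:
```python
from h import *
im,d,W=cloud('wrist'); np.savez('wc.npz',im=im,d=d,W=W); save(im,'wc.png')
go([.612,-.022,.38],77)
m=(W[...,2]>.09)&(W[...,2]<.1)&(W[...,0]>.5)&(W[...,0]<.66)&(W[...,1]>.15)&(W[...,1]<.33)
Q=W[m]; print(len(Q),np.median(Q[:,2]),cv2.minAreaRect(Q[:,:2].astype(np.float32)*1000))
n,l,st,_=cv2.connectedComponentsWithStats(m.astype(np.uint8))
for i in range(1,n):
    if st[i,4]>100: print(st[i],cv2.minAreaRect(W[l==i][:,:2].astype(np.float32)*1000))
```

```text
t 0.15 pos [0.1563 0.605  0.4039] w 0.0857 F [-0.3  0.2 -0.5]
d [0.5982 0.4929 0.0247] a [ 0.0016 -0.0001 -0.0261]
0 nan ((0.0, 0.0), (0.0, 0.0), 0.0)
  return _methods._mean(a, axis=axis, dtype=dtype,
  ret = ret.dtype.type(ret / rcount)
```

View pics/wc.png

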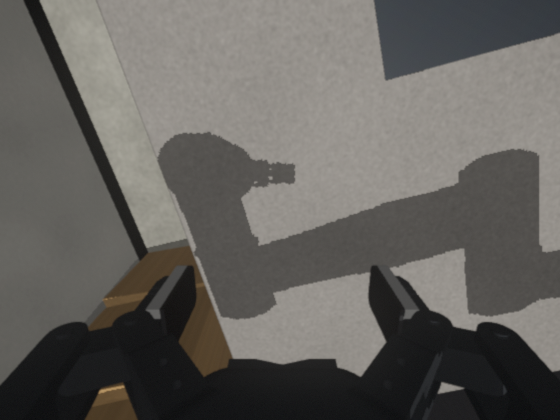

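The call was refused, so I'll fill in every field. The picture shows only the bench beside the robot.

>>> move_arm(
  deltas=[
    {"dx":0.47,"dy":0.266,"dz":0,"ax":0,"ay":0,"az":0.864,"claw":100},
    {"dx":0.47,"dy":0.266,"dz":0,"ax":0,"ay":0,"az":0.864,"claw":100},
    {"dx":0.47,"dy":0.266,"dz":0,"ax":0,"ay":0,"az":0.864,"claw":100},
    {"dx":0.47,"dy":0.266,"dz":0,"ax":0,"ay":0,"az":0.864,"claw":100},
    {"dx":0.47,"dy":0.266,"dz":0,"ax":0,"ay":0,"az":0.864,"claw":100},
    {"dx":0.47,"dy":0.266,"dz":0,"ax":0,"ay":0,"az":0.864,"claw":100},
    {"dx":0.47,"dy":0.266,"dz":0,"ax":0,"ay":0,"az":0.864,"claw":100},
    {"dx":0.47,"dy":0.266,"dz":0,"ax":0,"ay":0,"az":0.864,"claw":100},
    {"dx":0.47,"dy":0.266,"dz":0,"ax":0,"ay":0,"az":0.864,"claw":100},
    {"dx":0.47,"dy":0.266,"dz":0,"ax":0,"ay":0,"az":0.864,"claw":100},
    {"dx":0.47,"dy":0.266,"dz":0,"ax":0,"ay":0,"az":0.864,"claw":100},
    {"dx":0.47,"dy":0.266,"dz":0,"ax":0,"ay":0,"az":0.864,"claw":100},
    {"dx":0.47,"dy":0.266,"dz":0,"ax":0,"ay":0,"az":0.864,"claw":100},
    {"dx":0.47,"dy":0.266,"dz":0,"ax":0,"ay":0,"az":0.864,"claw":100},
  ],
)

```text
time: 1.55
position: [0.5444, 0.2304, 0.4045]
ee_rot: [2.665, -1.664, -0.001]
contact_force: [-0.5, 0.5, -0.0]
grip_width: 0.0853
```

Run:
```python
from h import *
im,d,W=cloud('wrist'); np.savez('wc.npz',im=im,d=d,W=W); save(im,'wc2.png')
go([.612,-.022,.38],77)
B=(W[...,0]>.5)&(W[...,0]<.66)&(W[...,1]>.15)&(W[...,1]<.33)
m=B&(W[...,2]>.088)&(W[...,2]<.102)
n,l,st,_=cv2.connectedComponentsWithStats(m.astype(np.uint8))
for i in range(1,n):
    if st[i,4]>100: print(st[i],np.median(W[l==i][:,2]).round(4),cv2.minAreaRect(W[l==i][:,:2].astype(np.float32)*1000))
```

```text
t 1.6 pos [0.5442 0.2307 0.4047] w 0.0851 F [ 0.4  1.2 -0.1]
d [0.2568 0.0502 0.0246] a [ 2.000e-04  3.000e-04 -8.886e-01]
[ 207  153   77   29 2141] 0.0944 ((590.19677734375, 216.76144409179688), (71.0605697631836, 26.039098739624023), 25.901424407958984)
[ 212  218   72   26 1749] 0.0943 ((561.9488525390625, 273.60198974609375), (70.17828369140625, 25.93205451965332), 26.87844467163086)
```

View pics/wc2.png

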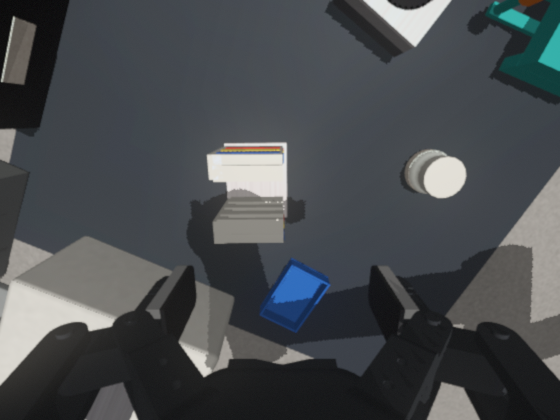

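The walls measure 63.5 mm apart, as they should, so cassette origin is about (0.5743, 0.2443) with yaw 26.5°. In the image the cassette walls are at (245,158) and (250,230), with the front to the right. Next, the knob.

>>> move_arm(
  deltas=[
    {"dx":0.257,"dy":0.05,"dz":0.025,"ax":0,"ay":0,"az":-0.889,"claw":60},
    {"dx":0.257,"dy":0.05,"dz":0.025,"ax":0,"ay":0,"az":-0.889,"claw":60},
    {"dx":0.257,"dy":0.05,"dz":0.025,"ax":0,"ay":0,"az":-0.889,"claw":60},
    {"dx":0.257,"dy":0.05,"dz":0.025,"ax":0,"ay":0,"az":-0.889,"claw":60},
    {"dx":0.257,"dy":0.05,"dz":0.025,"ax":0,"ay":0,"az":-0.889,"claw":60},
    {"dx":0.257,"dy":0.05,"dz":0.025,"ax":0,"ay":0,"az":-0.889,"claw":60},
    {"dx":0.257,"dy":0.05,"dz":0.025,"ax":0,"ay":0,"az":-0.889,"claw":60},
    {"dx":0.257,"dy":0.05,"dz":0.025,"ax":0,"ay":0,"az":-0.889,"claw":60},
  ],
)

```text
time: 2.4
position: [0.6125, -0.0226, 0.3796]
ee_rot: [-3.121, 0.357, 0.0]
contact_force: [-0.6, -1.0, 0.8]
grip_width: 0.0511
```

Run:
```python
from h import *
im,d,W=cloud('wrist'); np.savez('wk.npz',im=im,d=d,W=W); save(im,'wk.png')
c=im.astype(int); z=W[...,2]
m=(c[...,0]>c[...,2]+70)&(z>.072)&(z<.09)&(W[...,0]>.55); Q=W[m]; print('knob',len(Q),cv2.minEnclosingCircle(Q[:,:2].astype(np.float32)*1000),Q.mean(0))
m=(c[...,0]>130)&(c[...,1]>110)&(c[...,2]<100)&(z>.05)&(z<.062); Q=W[m]; print('yel',len(Q),cv2.minEnclosingCircle(Q[:,:2].astype(np.float32)*1000))
m=(z>.05)&(z<.062)&(abs(W[...,0]-.53)<.08)&(abs(W[...,1])<.075); Q=W[m];print('nest',len(Q),cv2.minAreaRect(Q[:,:2].astype(np.float32)*1000))
go([.612,-.022,.227],77)
```

```text
knob 351 ((667.001708984375, 3.642118453979492), 68.17613983154297) [ 0.61492316 -0.01844007  0.0799496 ]
yel 394 ((532.9352416992188, -41.339744567871094), 273.45538330078125)
nest 6112 ((529.8170776367188, -3.5395240783691406), (90.24779510498047, 91.59764862060547), 79.83980560302734)
t 2.45 pos [ 0.6124 -0.022   0.3798] w 0.0515 F [-0.4  0.   0.4]
d [-4.000e-04  1.000e-04  1.528e-01] a [-0.0002 -0.     -0.0006]
```

>>> move_arm(
  deltas=[
    {"dx":-0.001,"dy":-0.0035,"dz":0.05,"ax":0,"ay":0,"az":0,"claw":60},
    {"dx":-0.001,"dy":-0.0035,"dz":0.1,"ax":0,"ay":0,"az":0,"claw":60},
    {"dx":-0.001,"dy":-0.0035,"dz":0.13,"ax":0,"ay":0,"az":0,"claw":60},
    {"dx":-0.001,"dy":-0.0035,"dz":0.153,"ax":0,"ay":0,"az":0,"claw":60},
    {"dx":-0.001,"dy":-0.0035,"dz":0.153,"ax":0,"ay":0,"az":0,"claw":60},
    {"dx":-0.001,"dy":-0.0035,"dz":0.153,"ax":0,"ay":0,"az":0,"claw":0},
    {"dx":-0.001,"dy":-0.0035,"dz":0.153,"ax":0,"ay":0,"az":0,"claw":0},
    {"dx":-0.001,"dy":-0.0035,"dz":0.153,"ax":0,"ay":0,"az":0,"claw":0},
    {"dx":-0.001,"dy":-0.0035,"dz":0.153,"ax":0,"ay":0,"az":0,"claw":0},
    {"dx":-0.001,"dy":-0.0035,"dz":0.153,"ax":0,"ay":0,"az":0,"claw":0},
  ],
)

```text
time: 3.45
position: [0.613, -0.019, 0.229]
ee_rot: [-3.12, 0.356, -0.006]
contact_force: [-2.1, 0.0, 5.8]
grip_width: 0.018
```

>>> move_arm(
  deltas=[
    {"dx":0,"dy":0,"dz":-0.004,"ax":0,"ay":0,"az":0,"claw":0},
    {"dx":0,"dy":0,"dz":-0.008,"ax":0,"ay":0,"az":0,"claw":0},
    {"dx":0,"dy":0,"dz":-0.012,"ax":0,"ay":0,"az":0,"claw":0},
    {"dx":0,"dy":0,"dz":-0.016,"ax":0,"ay":0,"az":0,"claw":0},
    {"dx":0,"dy":0,"dz":-0.02,"ax":0,"ay":0,"az":0,"claw":0},
    {"dx":0,"dy":0,"dz":-0.024,"ax":0,"ay":0,"az":0,"claw":0},
    {"dx":0,"dy":0,"dz":-0.027,"ax":0,"ay":0,"az":0,"claw":0},
    {"dx":0,"dy":0,"dz":-0.029,"ax":0,"ay":0,"az":0,"claw":0},
    {"dx":0,"dy":0,"dz":-0.029,"ax":0,"ay":0,"az":0,"claw":0},
  ],
)

```text
time: 4.35
position: [0.6131, -0.0191, 0.2553]
ee_rot: [-3.12, 0.357, -0.004]
contact_force: [4.8, -0.2, -7.1]
grip_width: 0.0183
```

>>> move_arm(
  deltas=[
    {"dx":0,"dy":0,"dz":0,"ax":0,"ay":0,"az":0,"claw":60},
    {"dx":0,"dy":0,"dz":0,"ax":0,"ay":0,"az":0,"claw":60},
    {"dx":0,"dy":0,"dz":0,"ax":0,"ay":0,"az":0,"claw":60},
    {"dx":0,"dy":0,"dz":-0.04,"ax":0,"ay":0,"az":0,"claw":60},
    {"dx":0,"dy":0,"dz":-0.09,"ax":0,"ay":0,"az":0,"claw":100},
    {"dx":0,"dy":0,"dz":-0.125,"ax":0,"ay":0,"az":0,"claw":100},
    {"dx":0,"dy":0,"dz":-0.125,"ax":0,"ay":0,"az":0,"claw":100},
  ],
)

```text
time: 5.05
position: [0.6132, -0.0193, 0.388]
ee_rot: [-3.119, 0.355, -0.02]
contact_force: [-0.6, -0.0, 0.5]
grip_width: 0.085
```

Run:
```python
from h import *
im,d,W=cloud('wrist')
c=im.astype(int); z=W[...,2]
B=(abs(W[...,0]-.53)<.06)&(abs(W[...,1])<.06)
m=B&(z>.07)&(z<.1); Q=W[m]; print('gear',len(Q),np.median(Q[:,2]),cv2.minEnclosingCircle(Q[:,:2].astype(np.float32)*1000),((Q.max(0)+Q.min(0))/2).round(4))
m=m&(c[...,0]>130)&(c[...,1]>110)&(c[...,2]<100); Q=W[m]; print('yel',len(Q),cv2.minEnclosingCircle(Q[:,:2].astype(np.float32)*1000))
go([.452,-.2965,.30],26.5)
```

```text
gear 2647 0.08162774868342337 ((530.1271362304688, -3.5778141021728516), 32.54392623901367) [ 0.5301 -0.0037  0.0798]
yel 62 ((529.2681274414062, -3.8095059394836426), 23.557592391967773)
t 5.1 pos [ 0.6124 -0.0193  0.3845] w 0.0854 F [-0.7  0.3 -1.1]
d [-0.0942  0.3065  0.083 ] a [-0.0053 -0.0046  0.8805]
```

>>> move_arm(
  deltas=[
    {"dx":-0.094,"dy":0.3065,"dz":0.04,"ax":-0.005,"ay":-0.005,"az":0.8805,"claw":100},
    {"dx":-0.094,"dy":0.3065,"dz":0.04,"ax":-0.005,"ay":-0.005,"az":0.8805,"claw":100},
    {"dx":-0.094,"dy":0.3065,"dz":0.04,"ax":-0.005,"ay":-0.005,"az":0.8805,"claw":100},
    {"dx":-0.094,"dy":0.3065,"dz":0.04,"ax":-0.005,"ay":-0.005,"az":0.8805,"claw":100},
    {"dx":-0.094,"dy":0.3065,"dz":0.04,"ax":-0.005,"ay":-0.005,"az":0.8805,"claw":100},
    {"dx":-0.094,"dy":0.3065,"dz":0.04,"ax":-0.005,"ay":-0.005,"az":0.8805,"claw":100},
    {"dx":-0.094,"dy":0.3065,"dz":0.04,"ax":-0.005,"ay":-0.005,"az":0.8805,"claw":100},
    {"dx":-0.094,"dy":0.3065,"dz":0.04,"ax":-0.005,"ay":-0.005,"az":0.8805,"claw":100},
    {"dx":-0.094,"dy":0.3065,"dz":0.04,"ax":-0.005,"ay":-0.005,"az":0.8805,"claw":100},
  ],
)

```text
time: 6.0
position: [0.451, -0.2967, 0.3397]
ee_rot: [2.666, -1.652, -0.012]
contact_force: [0.7, 0.0, 0.0]
grip_width: 0.0855
```

```bash
cat >> h.py <<'E'
def gear(x,y,zlo,zhi,n='wrist'):
    im,d,W=cloud(n); z=W[...,2]
    Q=W[(np.hypot(W[...,0]-x,W[...,1]-y)<.045)&(z>zlo)&(z<zhi)]
    c,r=cv2.minEnclosingCircle(Q[:,:2].astype(np.float32)); print('gear',len(Q),'z',np.median(Q[:,2]).round(4),np.round(c,4),round(r,4)); return im,d,W
E
python3 - <<'E'
from h import *
im,d,W=gear(.452,-.2965,.048,.07); save(im,'wr.png')
z=W[...,2]; print((np.nanmin(d[d>0])))
go([.452,-.2965,.214],26.5)
E
```

```text
gear 3833 z 0.0558 [ 0.4532 -0.296 ] 0.0325
0.058174487
t 6.05 pos [ 0.4516 -0.2962  0.3401] w 0.0853 F [ 0.3  0.2 -0.2]
d [ 0.0008 -0.0012  0.1261] a [0.0074 0.0034 0.    ]
```

View pics/wr.png

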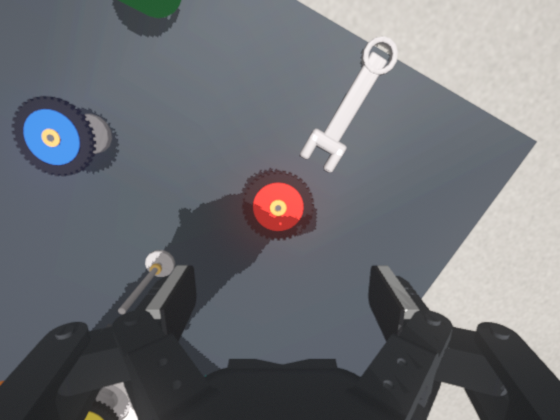

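Red gear is at pixel (279,207), at (0.4532,-0.296). I'll measure the fingertip reach in the tool frame.

Run:
```python
from h import *
im,d,W=cloud('wrist'); s,q,R=pose()
T=(W-q)@R
m=(T[...,2]<.2)&(T[...,2]>0.05)&(abs(T[...,1])<.07)
Q=T[m]; 
for sgn in(1,-1):
    F=Q[Q[:,1]*sgn>.03]; F=F[F[:,2]>.1]; i=np.argsort(-F[:,2])[:5]; print(sgn,F[i].round(4).tolist()); print(np.percentile(F,[1,50,99],axis=0).round(3).tolist())
go([.4532,-.2960,.214],26.5)
```

```text
1 [[-0.0025, 0.0423, 0.1618], [-0.0027, 0.0422, 0.1613], [0.0034, 0.0426, 0.1612], [0.0015, 0.0422, 0.1608], [0.0075, 0.0421, 0.1608]]
[[-0.01, 0.033, 0.1], [0.008, 0.053, 0.109], [0.017, 0.069, 0.157]]
-1 [[0.0034, -0.0436, 0.1616], [0.002, -0.0436, 0.1612], [-0.0035, -0.0435, 0.161], [-0.0018, -0.0434, 0.161], [-0.0023, -0.0433, 0.1608]]
[[-0.01, -0.069, 0.1], [0.008, -0.054, 0.109], [0.017, -0.034, 0.157]]
t 6.1 pos [ 0.452  -0.2959  0.3403] w 0.0855 F [ 0.4 -0.  -0.9]
d [ 0.001  -0.0019  0.1263] a [0.0069 0.003  0.0009]
```

>>> move_arm(
  deltas=[
    {"dx":0.001,"dy":-0.002,"dz":0.05,"ax":0.007,"ay":0.003,"az":0,"claw":100},
    {"dx":0.001,"dy":-0.002,"dz":0.09,"ax":0.007,"ay":0.003,"az":0,"claw":100},
    {"dx":0.001,"dy":-0.002,"dz":0.115,"ax":0.007,"ay":0.003,"az":0,"claw":100},
    {"dx":0.001,"dy":-0.002,"dz":0.123,"ax":0.007,"ay":0.003,"az":0,"claw":100},
    {"dx":0.001,"dy":-0.002,"dz":0.123,"ax":0.007,"ay":0.003,"az":0,"claw":100},
    {"dx":0.001,"dy":-0.002,"dz":0.123,"ax":0.007,"ay":0.003,"az":0,"claw":0},
    {"dx":0.001,"dy":-0.002,"dz":0.123,"ax":0.007,"ay":0.003,"az":0,"claw":0},
    {"dx":0.001,"dy":-0.002,"dz":0.123,"ax":0.007,"ay":0.003,"az":0,"claw":0},
    {"dx":0.001,"dy":-0.002,"dz":0.123,"ax":0.007,"ay":0.003,"az":0,"claw":0},
  ],
)

```text
time: 7.0
position: [0.4539, -0.2967, 0.2204]
ee_rot: [-2.671, 1.651, -0.009]
contact_force: [-0.2, 2.2, 5.7]
grip_width: 0.0604
```

Run:
```python
from h import *
go([.4532,-.2960,.35],26.5)
im,d,W=gear(.4532,-.296,.048,.07); save(im[230:420,100:460],'wr2.png')
```

```text
t 7.0 pos [ 0.4539 -0.2967  0.2204] w 0.0604 F [-0.2  2.2  5.7]
d [-0.0004 -0.0002 -0.1296] a [-0.0038 -0.004   0.0008]
gear 12210 z 0.0559 [ 0.4581 -0.3033] 0.043
```

Run:
```python
from h import *
go([.4532,-.2960,.217],26.5)
im,d,W=cloud('wrist'); s,q,R=pose(); T=(W-q)@R
m=(T[...,2]<.175)&(T[...,2]>0.12)&(abs(T[...,1])<.05)&(W[...,2]<.09); 
for y0 in (-.046,.02): 
  for y in np.arange(y0,y0+.026,.003):
    k=m&(abs(T[...,1]-y-.0015)<.0015)&(abs(T[...,0])<.011); 
    if k.sum(): print(round(y,3),k.sum(),T[k][:,2].min().round(4),T[k][:,2].max().round(4),W[k][:,2].min().round(4),W[k][:,2].max().round(4))
save(cv2.resize(im[230:420,100:460],None,fx=2,fy=2),'wr3.png')
```

```text
t 7.05 pos [ 0.4538 -0.2967  0.2204] w 0.06 F [-1.2  1.6  5.5]
d [-0.001   0.0003  0.0034] a [-0.0039 -0.0041  0.0007]
-0.046 120 0.1358 0.1611 0.0595 0.0848
-0.043 183 0.1371 0.1628 0.0579 0.0835
-0.04 5 0.1323 0.1509 0.0697 0.0884
-0.037 43 0.1306 0.1573 0.0633 0.09
-0.034 998 0.1306 0.1695 0.0511 0.09
-0.031 238 0.1321 0.1708 0.0498 0.0885
-0.028 230 0.163 0.1666 0.0539 0.0575
-0.025 224 0.1628 0.1667 0.0538 0.0577
-0.022 229 0.1629 0.1667 0.0538 0.0576
0.02 223 0.163 0.1665 0.0539 0.0574
0.023 238 0.1633 0.1669 0.0535 0.0571
0.026 637 0.1305 0.1699 0.0505 0.0898
0.029 580 0.1304 0.1706 0.0497 0.0899
0.032 47 0.1308 0.1572 0.0631 0.0896
0.035 24 0.1327 0.1639 0.0564 0.0876
0.038 194 0.1366 0.1627 0.0576 0.0837
0.041 91 0.1363 0.161 0.0593 0.084
```

View pics/wr3.png

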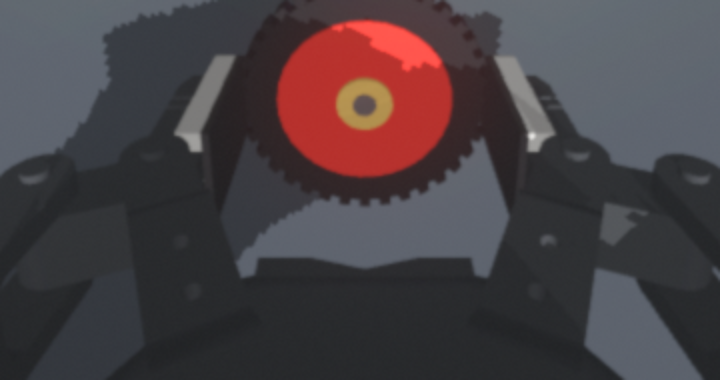

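Both pads hold the red gear's rim, with the tips level with its underside. Lifting.

>>> move_arm(
  deltas=[
    {"dx":0,"dy":0,"dz":-0.02,"ax":0,"ay":0,"az":0,"claw":0},
    {"dx":0,"dy":0,"dz":-0.06,"ax":0,"ay":0,"az":0,"claw":0},
    {"dx":0,"dy":0,"dz":-0.11,"ax":0,"ay":0,"az":0,"claw":0},
    {"dx":0,"dy":0,"dz":-0.14,"ax":0,"ay":0,"az":0,"claw":0},
    {"dx":0,"dy":0,"dz":-0.14,"ax":0,"ay":0,"az":0,"claw":0},
  ],
)

```text
time: 7.6
position: [0.4538, -0.2971, 0.3649]
ee_rot: [-2.67, 1.651, -0.024]
contact_force: [-0.5, 0.4, 0.8]
grip_width: 0.0604
```

```bash
cat >> h.py <<'E'
C0=np.array([.5743,.2443]); YAW=26.5; XC=np.array([np.cos(np.deg2rad(YAW)),np.sin(np.deg2rad(YAW))])
def held():
    "ring centre of held gear in tool frame"
    im,d,W=cloud('wrist'); s,q,R=pose(); T=(W-q)@R
    c=im.astype(int); sat=c.max(-1)-c.min(-1)
    m=(T[...,2]>.155)&(T[...,2]<.175)&(np.hypot(T[...,0],T[...,1])<.03)&(sat>60)
    Q=T[m]; c,r=cv2.minEnclosingCircle(Q[:,:2].astype(np.float32)); A=np.c_[Q[:,:2],np.ones(len(Q))]; k=np.linalg.lstsq(A,Q[:,2],rcond=None)[0]
    c=np.array(c); print('held',len(Q),c.round(4),round(r,4),'topz',k.round(4)); return im,c,R,q
E
python3 - <<'E'
from h import *
im,c,R,q=held()
off=(R[:, :2]@c)[:2]; print('off world',off.round(4))
p=C0-.105*XC-off; go([*p,.33],26.5)
E
```

```text
held 5344 [-0.0001 -0.0016] 0.0231 topz [0.0007 0.0019 0.1612]
off world [0.0014 0.0008]
t 7.65 pos [ 0.453  -0.2967  0.3619] w 0.0602 F [ 0.2 -0.5 -1.9]
d [-0.4301 -0.2431  0.0306] a [-0.0071 -0.0068  0.    ]
```

Run:
```python
from h import *
im,c,R,q=held(); im,c,R,q=held()
off=(R[:, :2]@c)[:2]
p=C0-.105*XC-off; go([*p,.33],26.5)
```

```text
held 5348 [-0.0006 -0.0018] 0.0231 topz [0.0012 0.0016 0.162 ]
held 5350 [-0.0008 -0.0011] 0.0229 topz [3.000e-03 1.000e-04 1.628e-01]
t 7.75 pos [ 0.4523 -0.2964  0.3581] w 0.0602 F [-0.4 -0.1 -1.4]
d [-0.4287 -0.2441  0.0281] a [-0.0015 -0.0007 -0.0004]
```

>>> move_arm(
  deltas=[
    {"dx":-0.429,"dy":-0.244,"dz":0.028,"ax":0,"ay":0,"az":0,"claw":0},
    {"dx":-0.429,"dy":-0.244,"dz":0.028,"ax":0,"ay":0,"az":0,"claw":0},
    {"dx":-0.429,"dy":-0.244,"dz":0.028,"ax":0,"ay":0,"az":0,"claw":0},
    {"dx":-0.429,"dy":-0.244,"dz":0.028,"ax":0,"ay":0,"az":0,"claw":0},
    {"dx":-0.429,"dy":-0.244,"dz":0.028,"ax":0,"ay":0,"az":0,"claw":0},
    {"dx":-0.429,"dy":-0.244,"dz":0.028,"ax":0,"ay":0,"az":0,"claw":0},
    {"dx":-0.429,"dy":-0.244,"dz":0.028,"ax":0,"ay":0,"az":0,"claw":0},
    {"dx":-0.429,"dy":-0.244,"dz":0.028,"ax":0,"ay":0,"az":0,"claw":0},
    {"dx":-0.429,"dy":-0.244,"dz":0.028,"ax":0,"ay":0,"az":0,"claw":0},
    {"dx":-0.429,"dy":-0.244,"dz":0.028,"ax":0,"ay":0,"az":0,"claw":0},
    {"dx":-0.429,"dy":-0.244,"dz":0.028,"ax":0,"ay":0,"az":0,"claw":0},
    {"dx":-0.429,"dy":-0.244,"dz":0.028,"ax":0,"ay":0,"az":0,"claw":0},
    {"dx":-0.429,"dy":-0.244,"dz":0.028,"ax":0,"ay":0,"az":0,"claw":0},
    {"dx":-0.429,"dy":-0.244,"dz":0.028,"ax":0,"ay":0,"az":0,"claw":0},
  ],
)

```text
time: 9.15
position: [0.4797, 0.1949, 0.3292]
ee_rot: [2.669, -1.655, 0.001]
contact_force: [0.7, -0.3, -0.9]
grip_width: 0.0603
```

```bash
cat >> h.py <<'E'
def walls():
    im,d,W=cloud('wrist'); B=(W[...,0]>.5)&(W[...,0]<.66)&(W[...,1]>.15)&(W[...,1]<.33)&(W[...,2]>.088)&(W[...,2]<.102)
    n,l,st,_=cv2.connectedComponentsWithStats(B.astype(np.uint8))
    for i in range(1,n):
        if st[i,4]>100: print('wall',st[i,4],np.median(W[l==i][:,2]).round(4),cv2.minAreaRect(W[l==i][:,:2].astype(np.float32)*1000))
    return im
E
python3 - <<'E'
from h import *
im=walls(); im,c,R,q=held()
off=(R[:, :2]@c)[:2]
p=C0-.105*XC-off; go([*p,.204],26.5)
E
```

```text
wall 3913 0.0943 ((590.12451171875, 216.60313415527344), (71.90088653564453, 26.992050170898438), 26.33234977722168)
wall 3033 0.0943 ((561.8214111328125, 273.6372985839844), (71.33198547363281, 26.554929733276367), 26.852073669433594)
held 5296 [-0.0012 -0.0007] 0.0227 topz [ 0.0035 -0.0019  0.1643]
t 9.25 pos [0.4799 0.195  0.3296] w 0.0604 F [ 0.3  0.2 -0.4]
d [-0.0009 -0.0007  0.1256] a [-0.0004 -0.0007 -0.0017]
```

>>> move_arm(
  deltas=[
    {"dx":-0.001,"dy":-0.001,"dz":0.05,"ax":0,"ay":0,"az":-0.002,"claw":0},
    {"dx":-0.001,"dy":-0.001,"dz":0.09,"ax":0,"ay":0,"az":-0.002,"claw":0},
    {"dx":-0.001,"dy":-0.001,"dz":0.115,"ax":0,"ay":0,"az":-0.002,"claw":0},
    {"dx":-0.001,"dy":-0.001,"dz":0.1255,"ax":0,"ay":0,"az":-0.002,"claw":0},
    {"dx":-0.001,"dy":-0.001,"dz":0.1255,"ax":0,"ay":0,"az":-0.002,"claw":0},
    {"dx":-0.001,"dy":-0.001,"dz":0.1255,"ax":0,"ay":0,"az":-0.002,"claw":0},
    {"dx":-0.001,"dy":-0.001,"dz":0.1255,"ax":0,"ay":0,"az":-0.002,"claw":0},
  ],
)

```text
time: 9.95
position: [0.481, 0.1978, 0.2057]
ee_rot: [-2.67, 1.649, -0.003]
contact_force: [-0.6, -0.1, 0.1]
grip_width: 0.0601
```

Run:
```python
from h import *
im,c,R,q=held()
off=(R[:, :2]@c)[:2]
for x in (-.105,0): go([*(C0+x*XC-off),.204],26.5)
im,d=vision.capture('side'); save(cv2.resize(im[100:240,140:300],None,fx=4,fy=4),'s1.png')
```

```text
held 5229 [-0.0011 -0.0008] 0.0226 topz [ 0.0046 -0.0029  0.1641]
t 10.0 pos [0.4809 0.1977 0.2056] w 0.0605 F [-0.9 -0.1 -0.1]
d [0.0011 0.0015 0.0016] a [-0.0039 -0.      0.0021]
t 10.0 pos [0.4809 0.1977 0.2056] w 0.0605 F [-0.9 -0.1 -0.1]
d [ 0.0014 -0.1035  0.002 ] a [-0.0039 -0.      0.0021]
```

View pics/s1.png

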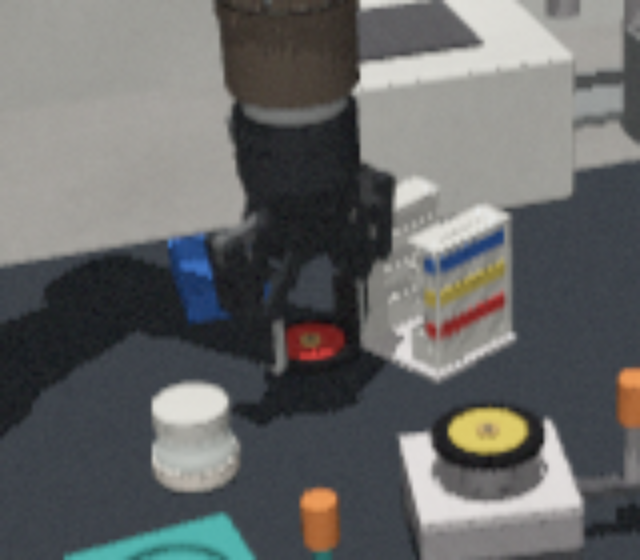

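The red gear is level in front of the bottom slot. Inserting.

>>> move_arm(
  deltas=[
    {"dx":0.001,"dy":-0.02,"dz":0.002,"ax":-0.002,"ay":0,"az":0.002,"claw":0},
    {"dx":0.001,"dy":-0.04,"dz":0.002,"ax":-0.002,"ay":0,"az":0.002,"claw":0},
    {"dx":0.001,"dy":-0.055,"dz":0.002,"ax":-0.002,"ay":0,"az":0.002,"claw":0},
    {"dx":0.001,"dy":-0.065,"dz":0.002,"ax":-0.002,"ay":0,"az":0.002,"claw":0},
    {"dx":0.001,"dy":-0.075,"dz":0.002,"ax":-0.002,"ay":0,"az":0.002,"claw":0},
    {"dx":0.001,"dy":-0.085,"dz":0.002,"ax":-0.002,"ay":0,"az":0.002,"claw":0},
    {"dx":0.001,"dy":-0.09,"dz":0.002,"ax":-0.002,"ay":0,"az":0.002,"claw":0},
    {"dx":0.001,"dy":-0.09,"dz":0.002,"ax":-0.002,"ay":0,"az":0.002,"claw":0},
  ],
)

```text
time: 10.85
position: [0.5618, 0.2371, 0.202]
ee_rot: [2.67, -1.653, -0.0]
contact_force: [-0.6, 0.3, -0.7]
grip_width: 0.0603
```

Run:
```python
from h import *
im,c,R,q=held()
off=(R[:, :2]@c)[:2]
for x in (0,): go([*(C0+x*XC-off),.204],26.5)
```

```text
held 0 [0. 0.] 0.0 topz [0. 0. 0.]
t 10.9 pos [0.5613 0.2368 0.2019] w 0.0605 F [ 0.2 -0.7 -1.3]
d [-0.0009 -0.015  -0.0021] a [ 0.0019 -0.0006 -0.0002]
```

>>> move_arm(
  deltas=[
    {"dx":0,"dy":-0.005,"dz":-0.001,"ax":0,"ay":0,"az":0,"claw":0},
    {"dx":0,"dy":-0.009,"dz":-0.001,"ax":0,"ay":0,"az":0,"claw":0},
    {"dx":0,"dy":-0.012,"dz":-0.001,"ax":0,"ay":0,"az":0,"claw":0},
    {"dx":0,"dy":-0.014,"dz":-0.001,"ax":0,"ay":0,"az":0,"claw":0},
    {"dx":0,"dy":-0.014,"dz":-0.001,"ax":0,"ay":0,"az":0,"claw":0},
  ],
)

```text
time: 11.4
position: [0.574, 0.2432, 0.203]
ee_rot: [2.67, -1.652, -0.0]
contact_force: [0.4, -1.1, 0.1]
grip_width: 0.0602
```

>>> move_arm(
  deltas=[
    {"dx":0,"dy":-0.001,"dz":0,"ax":0,"ay":0,"az":0,"claw":0},
    {"dx":0,"dy":-0.002,"dz":0,"ax":0,"ay":0,"az":0,"claw":0},
    {"dx":0,"dy":-0.003,"dz":0,"ax":0,"ay":0,"az":0,"claw":0},
    {"dx":0,"dy":-0.003,"dz":0,"ax":0,"ay":0,"az":0,"claw":0},
  ],
)

```text
time: 11.8
position: [0.5756, 0.2438, 0.2025]
ee_rot: [2.666, -1.651, -0.003]
contact_force: [-4.6, -1.6, 0.9]
grip_width: 0.0603
```

>>> move_arm(
  deltas=[
    {"dx":0,"dy":-0.001,"dz":0.001,"ax":0,"ay":0,"az":0,"claw":0},
    {"dx":0,"dy":-0.001,"dz":0.001,"ax":0,"ay":0,"az":0,"claw":82},
    {"dx":0,"dy":-0.001,"dz":0.001,"ax":0,"ay":0,"az":0,"claw":82},
    {"dx":0,"dy":-0.001,"dz":0.002,"ax":0,"ay":0,"az":0,"claw":82},
    {"dx":0,"dy":-0.003,"dz":0.003,"ax":0,"ay":0,"az":0,"claw":82},
    {"dx":0,"dy":-0.005,"dz":0.003,"ax":0,"ay":0,"az":0,"claw":82},
    {"dx":0,"dy":-0.006,"dz":0.003,"ax":0,"ay":0,"az":0,"claw":82},
    {"dx":0,"dy":-0.006,"dz":0.003,"ax":0,"ay":0,"az":0,"claw":82},
  ],
)

```text
time: 12.6
position: [0.5804, 0.2462, 0.2001]
ee_rot: [2.664, -1.65, -0.005]
contact_force: [-7.8, -1.7, 7.1]
grip_width: 0.0697
```

>>> move_arm(
  deltas=[
    {"dx":0,"dy":0.004,"dz":-0.001,"ax":0,"ay":0,"az":0,"claw":90},
    {"dx":0,"dy":0.004,"dz":-0.002,"ax":0,"ay":0,"az":0,"claw":90},
    {"dx":0,"dy":0.004,"dz":-0.02,"ax":0,"ay":0,"az":0,"claw":90},
    {"dx":0,"dy":0.004,"dz":-0.06,"ax":0,"ay":0,"az":0,"claw":90},
    {"dx":0,"dy":0.004,"dz":-0.11,"ax":0,"ay":0,"az":0,"claw":100},
    {"dx":0,"dy":0.004,"dz":-0.16,"ax":0,"ay":0,"az":0,"claw":100},
    {"dx":0,"dy":0.004,"dz":-0.16,"ax":0,"ay":0,"az":0,"claw":100},
    {"dx":0,"dy":0.004,"dz":-0.16,"ax":0,"ay":0,"az":0,"claw":100},
  ],
)

```text
time: 13.4
position: [0.5787, 0.2457, 0.3619]
ee_rot: [-2.669, 1.652, -0.002]
contact_force: [-1.1, -0.2, -0.6]
grip_width: 0.085
```

```bash
cat >> h.py <<'E'
def slot(z0):
    "gear in cassette: top height, ring centre in cassette frame"
    im,d,W=cloud('wrist'); c=im.astype(int); sat=c.max(-1)-c.min(-1)
    D=W[...,:2]-C0; xc=D@XC; yc=D@np.array([-XC[1],XC[0]])
    m=(abs(yc)<.019)&(abs(xc)<.06)&(abs(W[...,2]-z0-.006)<.008)&(sat>50)
    A=np.c_[xc[m],yc[m],W[m][:,2]]; print('slot n',m.sum(),'x',np.percentile(A[:,0],[1,99]).round(4),'mid',np.percentile(A[:,0],[1,99]).mean().round(4),'z',np.median(A[:,2]).round(4)); 
    k=np.linalg.lstsq(np.c_[A[:,:2],np.ones(len(A))],A[:,2],rcond=None)[0]; print('slope',k[:2].round(3)); return im
E
python3 - <<'E'
from h import *
im=slot(.030); save(im,'wz.png')
go([.5301,-.0037,.34],26.5)
E
```

```text
slot n 823 x [-0.0219  0.0216] mid -0.0002 z 0.0364
slope [ 0.005 -0.023]
t 13.45 pos [0.5784 0.2455 0.3599] w 0.0854 F [-0.5  0.8 -0.7]
d [0.2015 0.1543 0.02  ] a [ 0.0009  0.     -0.0003]
```

View pics/wz.png

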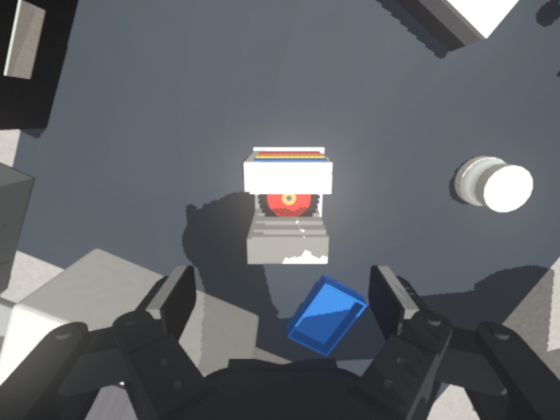

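Red sits flat in the bottom slot: x offset about 0, top at 36.4 mm. Next is yellow.

>>> move_arm(
  deltas=[
    {"dx":0.2015,"dy":0.1545,"dz":0.01,"ax":0,"ay":0,"az":0,"claw":100},
    {"dx":0.2015,"dy":0.1545,"dz":0.01,"ax":0,"ay":0,"az":0,"claw":100},
    {"dx":0.2015,"dy":0.1545,"dz":0.01,"ax":0,"ay":0,"az":0,"claw":100},
    {"dx":0.2015,"dy":0.1545,"dz":0.01,"ax":0,"ay":0,"az":0,"claw":100},
    {"dx":0.2015,"dy":0.1545,"dz":0.01,"ax":0,"ay":0,"az":0,"claw":100},
    {"dx":0.2015,"dy":0.1545,"dz":0.01,"ax":0,"ay":0,"az":0,"claw":100},
    {"dx":0.2015,"dy":0.1545,"dz":0.01,"ax":0,"ay":0,"az":0,"claw":100},
    {"dx":0.2015,"dy":0.1545,"dz":0.01,"ax":0,"ay":0,"az":0,"claw":100},
  ],
)

```text
time: 14.25
position: [0.5304, -0.0033, 0.3495]
ee_rot: [2.67, -1.651, -0.002]
contact_force: [0.2, 1.0, 0.2]
grip_width: 0.0853
```

Run:
```python
from h import *
gear(.5301,-.0037,.073,.1)
go([.5301,-.0037,.245],26.5)
```

```text
gear 4291 z 0.0815 [ 0.5305 -0.0036] 0.0323
t 14.3 pos [ 0.5305 -0.0028  0.3497] w 0.0853 F [ 0.6 -0.1 -1.1]
d [0.0006 0.0006 0.1047] a [ 0.0024 -0.0005  0.0012]
```

>>> move_arm(
  deltas=[
    {"dx":0,"dy":0,"dz":0.05,"ax":0,"ay":0,"az":0,"claw":100},
    {"dx":0,"dy":0.0,"dz":0.09,"ax":0,"ay":0,"az":0,"claw":100},
    {"dx":0,"dy":0.0,"dz":0.106,"ax":0,"ay":0,"az":0,"claw":100},
    {"dx":0,"dy":0.0,"dz":0.106,"ax":0,"ay":0,"az":0,"claw":100},
    {"dx":0,"dy":0.0,"dz":0.106,"ax":0,"ay":0,"az":0,"claw":0},
    {"dx":0,"dy":0.0,"dz":0.106,"ax":0,"ay":0,"az":0,"claw":0},
    {"dx":0,"dy":0.0,"dz":0.106,"ax":0,"ay":0,"az":0,"claw":0},
    {"dx":0,"dy":0.0,"dz":0.106,"ax":0,"ay":0,"az":0,"claw":0},
  ],
)

```text
time: 15.1
position: [0.5306, -0.0035, 0.2459]
ee_rot: [-2.671, 1.652, -0.004]
contact_force: [-0.9, 1.9, 2.7]
grip_width: 0.0602
```

Run:
```python
from h import *
held(); go([.53,-.0037,.34],26.5)
```

```text
held 5294 [-0.     -0.0004] 0.0229 topz [ 0.0027 -0.0002  0.1646]
t 15.15 pos [ 0.5306 -0.0035  0.2459] w 0.0599 F [-0.4  2.5  4.1]
d [ 0.      0.0004 -0.0941] a [-0.0022 -0.0013  0.0004]
```

>>> move_arm(
  deltas=[
    {"dx":0,"dy":0,"dz":-0.02,"ax":0,"ay":0,"az":0,"claw":0},
    {"dx":0,"dy":0,"dz":-0.06,"ax":0,"ay":0,"az":0,"claw":0},
    {"dx":-0.03,"dy":0,"dz":-0.09,"ax":0,"ay":0,"az":0,"claw":0},
    {"dx":-0.202,"dy":-0.045,"dz":-0.09,"ax":0,"ay":0,"az":0,"claw":0},
    {"dx":-0.202,"dy":-0.045,"dz":-0.09,"ax":0,"ay":0,"az":0,"claw":0},
    {"dx":-0.202,"dy":-0.045,"dz":-0.09,"ax":0,"ay":0,"az":0,"claw":0},
    {"dx":-0.202,"dy":-0.045,"dz":-0.09,"ax":0,"ay":0,"az":0,"claw":0},
    {"dx":-0.202,"dy":-0.045,"dz":-0.09,"ax":0,"ay":0,"az":0,"claw":0},
    {"dx":-0.202,"dy":-0.045,"dz":-0.09,"ax":0,"ay":0,"az":0,"claw":0},
    {"dx":-0.202,"dy":-0.045,"dz":-0.09,"ax":0,"ay":0,"az":0,"claw":0},
  ],
)

```text
time: 16.15
position: [0.4802, 0.1963, 0.3341]
ee_rot: [2.669, -1.653, -0.001]
contact_force: [-0.2, -0.6, -0.6]
grip_width: 0.0601
```

Run:
```python
from h import *
im,c,R,q=held()
off=(R[:, :2]@c)[:2]
go([*(C0-.105*XC-off),.228],26.5)
```

```text
held 5328 [ 0.0001 -0.0006] 0.0227 topz [0.0019 0.0017 0.1647]
t 16.2 pos [0.4803 0.196  0.3342] w 0.0601 F [ 0.7  0.3 -0.1]
d [-0.0014 -0.0002  0.1062] a [ 0.0019 -0.0008 -0.0015]
```

>>> move_arm(
  deltas=[
    {"dx":-0.001,"dy":0,"dz":0.05,"ax":0,"ay":0,"az":-0.001,"claw":0},
    {"dx":-0.001,"dy":0,"dz":0.09,"ax":0,"ay":0,"az":-0.001,"claw":0},
    {"dx":-0.001,"dy":0,"dz":0.106,"ax":0,"ay":0,"az":-0.001,"claw":0},
    {"dx":-0.001,"dy":0,"dz":0.106,"ax":0,"ay":0,"az":-0.001,"claw":0},
    {"dx":-0.001,"dy":0,"dz":0.106,"ax":0,"ay":0,"az":-0.001,"claw":0},
    {"dx":-0.001,"dy":0,"dz":0.106,"ax":0,"ay":0,"az":-0.001,"claw":0},
  ],
)

```text
time: 16.8
position: [0.4804, 0.1978, 0.2297]
ee_rot: [-2.671, 1.652, -0.002]
contact_force: [-0.0, 0.2, 0.3]
grip_width: 0.0601
```

Run:
```python
from h import *
im,c,R,q=held()
off=(R[:, :2]@c)[:2]
go([*(C0-.0*XC-off),.228],26.5)
```

```text
held 5260 [ 0.0004 -0.0009] 0.0226 topz [0.0022 0.0007 0.1648]
t 16.85 pos [0.4803 0.1979 0.2298] w 0.0599 F [0.2 0.3 0.7]
d [ 0.     -0.1039  0.002 ] a [-0.0019 -0.0001  0.0006]
```

>>> move_arm(
  deltas=[
    {"dx":0,"dy":-0.02,"dz":0.002,"ax":-0.001,"ay":0,"az":0,"claw":0},
    {"dx":0,"dy":-0.04,"dz":0.002,"ax":-0.001,"ay":0,"az":0,"claw":0},
    {"dx":0,"dy":-0.055,"dz":0.002,"ax":-0.001,"ay":0,"az":0,"claw":0},
    {"dx":0,"dy":-0.065,"dz":0.002,"ax":-0.001,"ay":0,"az":0,"claw":0},
    {"dx":0,"dy":-0.075,"dz":0.002,"ax":-0.001,"ay":0,"az":0,"claw":0},
    {"dx":0,"dy":-0.085,"dz":0.002,"ax":-0.001,"ay":0,"az":0,"claw":0},
    {"dx":0,"dy":-0.093,"dz":0.002,"ax":-0.001,"ay":0,"az":0,"claw":0},
    {"dx":0,"dy":-0.098,"dz":0.002,"ax":-0.001,"ay":0,"az":0,"claw":0},
    {"dx":0,"dy":-0.102,"dz":0.002,"ax":-0.001,"ay":0,"az":0,"claw":0},
    {"dx":0,"dy":-0.104,"dz":0.002,"ax":-0.001,"ay":0,"az":0,"claw":0},
    {"dx":0,"dy":-0.104,"dz":0.002,"ax":-0.001,"ay":0,"az":0,"claw":0},
  ],
)

```text
time: 17.95
position: [0.5728, 0.2444, 0.226]
ee_rot: [2.67, -1.65, -0.001]
contact_force: [-0.2, 0.7, -0.2]
grip_width: 0.06
```

>>> move_arm(
  deltas=[
    {"dx":0,"dy":-0.001,"dz":0,"ax":0,"ay":0,"az":0,"claw":0},
    {"dx":0,"dy":-0.002,"dz":0,"ax":0,"ay":0,"az":0,"claw":0},
    {"dx":0,"dy":-0.003,"dz":0,"ax":0,"ay":0,"az":0,"claw":0},
    {"dx":0,"dy":-0.004,"dz":0,"ax":0,"ay":0,"az":0,"claw":0},
    {"dx":0,"dy":-0.004,"dz":0,"ax":0,"ay":0,"az":0,"claw":0},
  ],
)

```text
time: 18.45
position: [0.5752, 0.2454, 0.2256]
ee_rot: [2.666, -1.649, -0.005]
contact_force: [-4.3, -2.0, 0.9]
grip_width: 0.0601
```

Contact with the stops, as for red. Now release, nudge and withdraw.

>>> move_arm(
  deltas=[
    {"dx":0,"dy":-0.001,"dz":0.001,"ax":0,"ay":0,"az":0,"claw":0},
    {"dx":0,"dy":-0.001,"dz":0.001,"ax":0,"ay":0,"az":0,"claw":82},
    {"dx":0,"dy":-0.001,"dz":0.001,"ax":0,"ay":0,"az":0,"claw":82},
    {"dx":0,"dy":-0.001,"dz":0.002,"ax":0,"ay":0,"az":0,"claw":82},
    {"dx":0,"dy":-0.003,"dz":0.002,"ax":0,"ay":0,"az":0,"claw":82},
    {"dx":0,"dy":-0.005,"dz":0.002,"ax":0,"ay":0,"az":0,"claw":82},
    {"dx":0,"dy":-0.006,"dz":0.002,"ax":0,"ay":0,"az":0,"claw":82},
    {"dx":0,"dy":-0.006,"dz":0.002,"ax":0,"ay":0,"az":0,"claw":82},
  ],
)

```text
time: 19.25
position: [0.5794, 0.2474, 0.2234]
ee_rot: [2.661, -1.647, -0.009]
contact_force: [-11.2, -2.5, 7.2]
grip_width: 0.0699
```

>>> move_arm(
  deltas=[
    {"dx":0,"dy":0.004,"dz":-0.001,"ax":0,"ay":0,"az":0,"claw":90},
    {"dx":0,"dy":0.004,"dz":-0.002,"ax":0,"ay":0,"az":0,"claw":90},
    {"dx":0,"dy":0.004,"dz":-0.02,"ax":0,"ay":0,"az":0,"claw":90},
    {"dx":0,"dy":0.004,"dz":-0.06,"ax":0,"ay":0,"az":0,"claw":90},
    {"dx":0,"dy":0.004,"dz":-0.11,"ax":0,"ay":0,"az":0,"claw":100},
    {"dx":0,"dy":0.004,"dz":-0.14,"ax":0,"ay":0,"az":0,"claw":100},
    {"dx":0,"dy":0.004,"dz":-0.14,"ax":0,"ay":0,"az":0,"claw":100},
    {"dx":0,"dy":0.004,"dz":-0.14,"ax":0,"ay":0,"az":0,"claw":100},
  ],
)

```text
time: 20.05
position: [0.5787, 0.2474, 0.3652]
ee_rot: [-2.671, 1.651, -0.001]
contact_force: [0.6, 0.3, -0.6]
grip_width: 0.0853
```

Run:
```python
from h import *
im=slot(.054); save(im,'wy.png')
go([.6445,-.268,.35],26.5)
```

```text
slot n 1247 x [-0.0216  0.0216] mid -0.0 z 0.0604
slope [-0.    -0.007]
t 20.1 pos [0.5784 0.2473 0.3636] w 0.0853 F [ 0.5 -0.  -0.6]
d [0.4905 0.1711 0.014 ] a [ 0.0022 -0.0002  0.0007]
```

Yellow is home: x offset 0, top at 60.4 mm, level. Now to blue.

>>> move_arm(
  deltas=[
    {"dx":0.4905,"dy":0.171,"dz":0.014,"ax":0,"ay":0,"az":0,"claw":100},
    {"dx":0.4905,"dy":0.171,"dz":0.014,"ax":0,"ay":0,"az":0,"claw":100},
    {"dx":0.4905,"dy":0.171,"dz":0.014,"ax":0,"ay":0,"az":0,"claw":100},
    {"dx":0.4905,"dy":0.171,"dz":0.014,"ax":0,"ay":0,"az":0,"claw":100},
    {"dx":0.4905,"dy":0.171,"dz":0.014,"ax":0,"ay":0,"az":0,"claw":100},
    {"dx":0.4905,"dy":0.171,"dz":0.014,"ax":0,"ay":0,"az":0,"claw":100},
    {"dx":0.4905,"dy":0.171,"dz":0.014,"ax":0,"ay":0,"az":0,"claw":100},
    {"dx":0.4905,"dy":0.171,"dz":0.014,"ax":0,"ay":0,"az":0,"claw":100},
    {"dx":0.4905,"dy":0.171,"dz":0.014,"ax":0,"ay":0,"az":0,"claw":100},
    {"dx":0.4905,"dy":0.171,"dz":0.014,"ax":0,"ay":0,"az":0,"claw":100},
    {"dx":0.4905,"dy":0.171,"dz":0.014,"ax":0,"ay":0,"az":0,"claw":100},
    {"dx":0.4905,"dy":0.171,"dz":0.014,"ax":0,"ay":0,"az":0,"claw":100},
    {"dx":0.4905,"dy":0.171,"dz":0.014,"ax":0,"ay":0,"az":0,"claw":100},
    {"dx":0.4905,"dy":0.171,"dz":0.014,"ax":0,"ay":0,"az":0,"claw":100},
  ],
)

```text
time: 21.5
position: [0.6448, -0.2666, 0.3502]
ee_rot: [2.671, -1.648, -0.003]
contact_force: [0.5, 0.1, 0.9]
grip_width: 0.0856
```

Run:
```python
from h import *
gear(.6445,-.268,.048,.07)
go([.6445,-.268,.217],26.5)
```

```text
gear 3567 z 0.0558 [ 0.6453 -0.2675] 0.0324
t 21.55 pos [ 0.6449 -0.2664  0.3506] w 0.0855 F [0.1 0.4 0.1]
d [0.0012 0.0007 0.1336] a [ 0.0028 -0.0003  0.003 ]
```

>>> move_arm(
  deltas=[
    {"dx":0.001,"dy":0,"dz":0.05,"ax":0.001,"ay":0,"az":0.003,"claw":100},
    {"dx":0.001,"dy":0.0,"dz":0.1,"ax":0.001,"ay":0,"az":0.003,"claw":100},
    {"dx":0.001,"dy":0.0,"dz":0.125,"ax":0.001,"ay":0,"az":0.003,"claw":100},
    {"dx":0.001,"dy":0.0,"dz":0.1335,"ax":0.001,"ay":0,"az":0.003,"claw":100},
    {"dx":0.001,"dy":0.0,"dz":0.1335,"ax":0.001,"ay":0,"az":0.003,"claw":100},
    {"dx":0.001,"dy":0.0,"dz":0.1335,"ax":0.001,"ay":0,"az":0.003,"claw":0},
    {"dx":0.001,"dy":0.0,"dz":0.1335,"ax":0.001,"ay":0,"az":0.003,"claw":0},
    {"dx":0.001,"dy":0.0,"dz":0.1335,"ax":0.001,"ay":0,"az":0.003,"claw":0},
    {"dx":0.001,"dy":0.0,"dz":0.1335,"ax":0.001,"ay":0,"az":0.003,"claw":0},
  ],
)

```text
time: 22.45
position: [0.646, -0.269, 0.2211]
ee_rot: [-2.67, 1.655, -0.009]
contact_force: [0.1, 1.9, 5.5]
grip_width: 0.0604
```

Run:
```python
from h import *
im,c,R,q=held(); off=(R[:, :2]@c)[:2]
go([*(C0-.105*XC-off),.335],26.5)
```

```text
held 5160 [-0.002  -0.0008] 0.0228 topz [0.0059 0.0073 0.1647]
t 22.5 pos [ 0.6459 -0.2691  0.221 ] w 0.0602 F [0.5 1.6 5.5]
d [-0.4889 -0.0589 -0.1161] a [-0.0032 -0.0048 -0.0012]
```

>>> move_arm(
  deltas=[
    {"dx":0,"dy":0,"dz":-0.02,"ax":0,"ay":0,"az":0,"claw":0},
    {"dx":0,"dy":0,"dz":-0.06,"ax":0,"ay":0,"az":0,"claw":0},
    {"dx":-0.02,"dy":0,"dz":-0.1,"ax":0,"ay":0,"az":0,"claw":0},
    {"dx":-0.06,"dy":0,"dz":-0.116,"ax":0,"ay":0,"az":0,"claw":0},
    {"dx":-0.489,"dy":-0.059,"dz":-0.116,"ax":0,"ay":0,"az":0,"claw":0},
    {"dx":-0.489,"dy":-0.059,"dz":-0.116,"ax":0,"ay":0,"az":0,"claw":0},
    {"dx":-0.489,"dy":-0.059,"dz":-0.116,"ax":0,"ay":0,"az":0,"claw":0},
    {"dx":-0.489,"dy":-0.059,"dz":-0.116,"ax":0,"ay":0,"az":0,"claw":0},
    {"dx":-0.489,"dy":-0.059,"dz":-0.116,"ax":0,"ay":0,"az":0,"claw":0},
    {"dx":-0.489,"dy":-0.059,"dz":-0.116,"ax":0,"ay":0,"az":0,"claw":0},
    {"dx":-0.489,"dy":-0.059,"dz":-0.116,"ax":0,"ay":0,"az":0,"claw":0},
    {"dx":-0.489,"dy":-0.059,"dz":-0.116,"ax":0,"ay":0,"az":0,"claw":0},
    {"dx":-0.489,"dy":-0.059,"dz":-0.116,"ax":0,"ay":0,"az":0,"claw":0},
    {"dx":-0.489,"dy":-0.059,"dz":-0.116,"ax":0,"ay":0,"az":0,"claw":0},
    {"dx":-0.489,"dy":-0.059,"dz":-0.116,"ax":0,"ay":0,"az":0,"claw":0},
    {"dx":-0.489,"dy":-0.059,"dz":-0.116,"ax":0,"ay":0,"az":0,"claw":0},
    {"dx":-0.489,"dy":-0.059,"dz":-0.116,"ax":0,"ay":0,"az":0,"claw":0},
  ],
)

```text
time: 24.2
position: [0.4808, 0.1943, 0.3331]
ee_rot: [2.667, -1.658, -0.0]
contact_force: [-0.1, 0.2, 0.5]
grip_width: 0.06
```

Run:
```python
from h import *
im,c,R,q=held(); off=(R[:, :2]@c)[:2]
go([*(C0-.105*XC-off),.252],26.5)
```

```text
held 5002 [-0.0018 -0.0011] 0.0226 topz [0.0025 0.0075 0.1646]
t 24.25 pos [0.4808 0.1943 0.3331] w 0.0598 F [-0.  -0.4  0.2]
d [-0.0013  0.0001  0.0811] a [ 0.0012 -0.0006 -0.0039]
```

>>> move_arm(
  deltas=[
    {"dx":-0.001,"dy":0,"dz":0.045,"ax":0,"ay":0,"az":-0.004,"claw":0},
    {"dx":-0.001,"dy":0,"dz":0.07,"ax":0,"ay":0,"az":-0.004,"claw":0},
    {"dx":-0.001,"dy":0,"dz":0.081,"ax":0,"ay":0,"az":-0.004,"claw":0},
    {"dx":-0.001,"dy":0,"dz":0.081,"ax":0,"ay":0,"az":-0.004,"claw":0},
    {"dx":-0.001,"dy":0,"dz":0.081,"ax":0,"ay":0,"az":-0.004,"claw":0},
    {"dx":-0.001,"dy":0,"dz":0.081,"ax":0,"ay":0,"az":-0.004,"claw":0},
  ],
)

```text
time: 24.85
position: [0.4806, 0.1964, 0.2534]
ee_rot: [-2.672, 1.65, -0.002]
contact_force: [0.2, -1.2, -0.2]
grip_width: 0.0602
```

Run:
```python
from h import *
im,c,R,q=held()
off=(R[:, :2]@c)[:2]
go([*(C0-.0*XC-off),.252],26.5)
```

```text
held 4917 [-0.0017 -0.0011] 0.0226 topz [0.0032 0.0067 0.1647]
t 24.9 pos [0.4805 0.1964 0.2533] w 0.0601 F [ 0.5  0.8 -0.5]
d [ 0.0009 -0.1043  0.0015] a [-0.0016 -0.0002  0.0021]
```

>>> move_arm(
  deltas=[
    {"dx":0.001,"dy":-0.02,"dz":0.001,"ax":-0.001,"ay":0,"az":0.002,"claw":0},
    {"dx":0.001,"dy":-0.04,"dz":0.001,"ax":-0.001,"ay":0,"az":0.002,"claw":0},
    {"dx":0.001,"dy":-0.055,"dz":0.001,"ax":-0.001,"ay":0,"az":0.002,"claw":0},
    {"dx":0.001,"dy":-0.065,"dz":0.001,"ax":-0.001,"ay":0,"az":0.002,"claw":0},
    {"dx":0.001,"dy":-0.075,"dz":0.001,"ax":-0.001,"ay":0,"az":0.002,"claw":0},
    {"dx":0.001,"dy":-0.085,"dz":0.001,"ax":-0.001,"ay":0,"az":0.002,"claw":0},
    {"dx":0.001,"dy":-0.093,"dz":0.001,"ax":-0.001,"ay":0,"az":0.002,"claw":0},
    {"dx":0.001,"dy":-0.098,"dz":0.001,"ax":-0.001,"ay":0,"az":0.002,"claw":0},
    {"dx":0.001,"dy":-0.102,"dz":0.001,"ax":-0.001,"ay":0,"az":0.002,"claw":0},
    {"dx":0.001,"dy":-0.104,"dz":0.001,"ax":-0.001,"ay":0,"az":0.002,"claw":0},
    {"dx":0.001,"dy":-0.104,"dz":0.001,"ax":-0.001,"ay":0,"az":0.002,"claw":0},
  ],
)

```text
time: 26.0
position: [0.5735, 0.2418, 0.2507]
ee_rot: [2.669, -1.652, -0.001]
contact_force: [-0.1, -0.4, -0.6]
grip_width: 0.0604
```

>>> move_arm(
  deltas=[
    {"dx":0,"dy":-0.001,"dz":0,"ax":0,"ay":0,"az":0,"claw":0},
    {"dx":0,"dy":-0.002,"dz":0,"ax":0,"ay":0,"az":0,"claw":0},
    {"dx":0,"dy":-0.003,"dz":0,"ax":0,"ay":0,"az":0,"claw":0},
    {"dx":0,"dy":-0.004,"dz":0,"ax":0,"ay":0,"az":0,"claw":0},
    {"dx":0,"dy":-0.004,"dz":0,"ax":0,"ay":0,"az":0,"claw":0},
  ],
)

```text
time: 26.5
position: [0.5761, 0.2431, 0.2502]
ee_rot: [2.666, -1.651, -0.004]
contact_force: [-4.9, -1.5, 1.1]
grip_width: 0.06
```

Contact again; same release.

>>> move_arm(
  deltas=[
    {"dx":0,"dy":-0.001,"dz":0.001,"ax":0,"ay":0,"az":0,"claw":0},
    {"dx":0,"dy":-0.001,"dz":0.001,"ax":0,"ay":0,"az":0,"claw":82},
    {"dx":0,"dy":-0.001,"dz":0.001,"ax":0,"ay":0,"az":0,"claw":82},
    {"dx":0,"dy":-0.001,"dz":0.002,"ax":0,"ay":0,"az":0,"claw":82},
    {"dx":0,"dy":-0.003,"dz":0.002,"ax":0,"ay":0,"az":0,"claw":82},
    {"dx":0,"dy":-0.005,"dz":0.002,"ax":0,"ay":0,"az":0,"claw":82},
    {"dx":0,"dy":-0.006,"dz":0.002,"ax":0,"ay":0,"az":0,"claw":82},
    {"dx":0,"dy":-0.006,"dz":0.002,"ax":0,"ay":0,"az":0,"claw":82},
  ],
)

```text
time: 27.3
position: [0.5804, 0.2451, 0.2482]
ee_rot: [2.661, -1.649, -0.008]
contact_force: [-10.8, -2.3, 6.3]
grip_width: 0.0701
```

>>> move_arm(
  deltas=[
    {"dx":0,"dy":0.004,"dz":-0.001,"ax":0,"ay":0,"az":0,"claw":90},
    {"dx":0,"dy":0.004,"dz":-0.002,"ax":0,"ay":0,"az":0,"claw":90},
    {"dx":0,"dy":0.004,"dz":-0.02,"ax":0,"ay":0,"az":0,"claw":90},
    {"dx":0,"dy":0.004,"dz":-0.06,"ax":0,"ay":0,"az":0,"claw":90},
    {"dx":0,"dy":0.004,"dz":-0.11,"ax":0,"ay":0,"az":0,"claw":100},
    {"dx":0,"dy":0.004,"dz":-0.14,"ax":0,"ay":0,"az":0,"claw":100},
    {"dx":0,"dy":0.004,"dz":-0.14,"ax":0,"ay":0,"az":0,"claw":100},
    {"dx":0,"dy":0.004,"dz":-0.14,"ax":0,"ay":0,"az":0,"claw":100},
  ],
)

```text
time: 28.1
position: [0.5793, 0.2449, 0.39]
ee_rot: [-2.67, 1.653, -0.001]
contact_force: [0.2, 0.0, -1.1]
grip_width: 0.0857
```

Run:
```python
from h import *
im=slot(.078)
im2,d=vision.capture('side'); z=np.load('side.npz')['im']
df=np.abs(im2.astype(int)-z).max(-1)
for nm,(a,b,c,e) in dict(glue=(170,220,315,345),grease=(190,225,172,205),shaft=(240,285,280,302),cup=(310,365,380,422),tray=(155,182,178,212),spanner=(350,418,262,310),driver=(215,256,355,396)).items(): print(nm,(df[a:b,c:e]>40).mean().round(3))
save(im2,'fin.png'); go([.5743,.2443,.4],26.5)
```

```text
slot n 1359 x [-0.0216  0.0204] mid -0.0006 z 0.0843
slope [ 0.004 -0.003]
glue 0.0
grease 0.0
shaft 0.0
cup 0.0
tray 0.207
spanner 0.0
driver 0.0
t 28.2 pos [0.579  0.2447 0.3876] w 0.0855 F [ 0.   0.1 -0. ]
d [-0.0017  0.0045 -0.0124] a [ 0.0037 -0.0006 -0.0002]
```

View pics/fin.png

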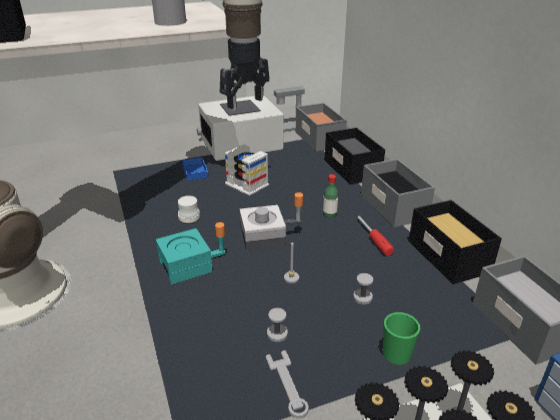

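All three gears are in the cassette at (247,168). The bystanders are unmoved, and the tray difference is the arm's shadow (the tray is still at (195,168)). The gripper is clear. Handing in.

```bash
python3 -c "
from h import *
print(bot.hand_in())"
```

```text
the job is handed in; nothing more can be done
None
```

All three gears are in the cassette, each in the slot of its own colour, and the job was handed in after about 28 s of robot time, with no verdict reported. I lifted the knockout knob about 26 mm to free the yellow gear. Red, yellow and blue were then slid in, in that order, pushed against the rear stops until they met resistance (about 8–11 N), and released.

**Gear checks after each placing (wrist camera):**

| Gear | Top height measured | Top height expected | Distance along the cassette from its origin | Tilt |
|---|---|---|---|---|
| Red | 36.4 mm | 36 mm | -0.2 mm | about 0.02 rad |
| Yellow | 60.4 mm | 60 mm | 0 mm | under 0.01 rad |
| Blue | 84.3 mm | 84 mm | -0.6 mm | under 0.01 rad |

- **Stops:** the arm's position readings put the gears about 2–3 mm further in at the stops than the camera does. This is within calibration error, and both are well inside the 6 mm tolerance.
- **Not rechecked:** I did not measure red again after yellow went in, or yellow after blue.
- **Bystanders:** comparing the side view before and after showed six of the seven unchanged. The tray's pixels differed because the arm's shadow falls on it; by eye it is still in the same place.
- **At hand-in:** the gripper was open, well above the cassette and touching nothing. The knockout rod was left up, which is allowed.

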